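Angle the divider rail in behind the stiles and hold it for screwing

ROBOT

A 6-joint arm with a two-finger parallel gripper is mounted at the origin on a cart in front of the work surface, level with it; the furniture and walls round the work are solid. World frame = base frame: x ahead of the robot, y to its left, z up, the work surface at z = 0. Lengths are in mm, angles in degrees, forces in N, time in s.
With the tool pointing down it reaches from about 300 to 850 mm from the base axis. Payload 4.2 kg.
Tool frame: the origin (TCP) lies midway between the tips of the shut fingers; the grasp point (between the pads) lies pinch_z behind it (pinch_z is the distance from the TCP to the grasp point, in mm); z points along the fingers, y is the line along which they close (so a half turn about z gives the same grasp; the last joint's range is limited). The gripper opens to 91 mm and grips with 3 to 60 N. Pads are 32 mm wide; open, the fingers measure 118 mm over their backs; the gripper's body (76 mm by 178 mm) begins 60 mm behind the grasp point.
Start: joints at [67.838, 18.312, 89.639, -0, 72.044, -1.146], TCP at [206.216, 536.767, 213.976] pointing down, gripper open.
Joint ranges: [-177.97, 177.97], [-48.28, 115.42], [12.27, 149.76], [-77.06, 257.06], [2.81, 150.46], [-146.56, 146.56]. Speed limits (degrees/s): [147.25, 147.25, 180, 180, 180, 180].

INTERFACE

Orientations are given as [roll, pitch, yaw] about the fixed x, y, z axes, in that order (R = Rz(yaw) Ry(pitch) Rx(roll)).
In Python, from workcell import state, grab_frame, job_done, masks_of, landmark_of, pinch_z gives the robot as it stands. The module is installed in compiled form; this text tells all that it offers.
- The arm moves only by the tool move_arm, never from a script. Its argument "plan" is a list of rows, each an object of numbers: "x", "y", "z": the shift along the tool's x, y, z in mm; "rx", "ry", "rz": the turn, a rotation vector about the tool's x, y, z in rad. A call has 1 to 10 rows; each row shifts and turns the commanded pose from where the row before left it, along the tool's axes as they then stand; what a row does not reach is not made up. A row lasts 1/10 s, in which the tool goes at most 50 mm and 8.59 degrees, less where a joint would pass 70% of its speed; a pose out of reach is approached as far as the arm can. A call is refused whole if a number of a shift passes 50 or a number of a turn 0.15, either way. A call with a gripper value outside its range is refused whole. "grip" is the opening, from 0 (shut) to 1 (fully open), set as the call begins (left out, the last holds). The fingers move at their own pace and stop on an object; "squeeze" is the grip in N (left out, the last holds). Time passes only in rows, so rows that do not move let the fingers close. It gives the time, the measured TCP pose, the force, the opening and the grip force at its end, in the units of the state.
- state(): the state, without advancing time (a new reading comes with each control period).
- grab_frame(name): name is "side" or "top"; returns a dict with "img" (420x560x3 uint8, red, green, blue), "z_map" (420x560 float32, mm along the optical axis (not along the pixel's ray), 0 where there is no reading), "fx", "fy", "cx", "cy" (pixels), "rvec" (rotation vector, rad) and "tvec" (3), from world to camera coordinates, as OpenCV has them. Camera axes: x right, y down, z forward; pixel columns grow to the right and rows downward; lengths in mm; the calibration is good to about 2 mm. A picture is of the moment at which its call begins.
- job_done(): hands the job in; it is judged then, once.
Trained networks look in the newest picture that a camera, given by its name, has taken for a name from the list of things; names that differ only in an ending like _2 or _b are one class to them, and where a whole thing is asked for, a point or a joint stands for the part that bears it (a point fixed in the world has none). Each returns a list of dicts, best first, with "p" (0 to 1); they miss things now and then, are a little off and sometimes report something else, mostly with a low value. They report only what shows in the picture. A call takes as long as a camera call.
- masks_of(camera, label): "pixels" (420x560 bool, what is visible of it) and "box" ([centre column, centre row, width, height] in pixels, round what is visible of it).
- landmark_of(camera, label): "point" ([column, row] in pixels: a listed point, or the origin of a listed thing).
The state is a dict: "time_s": time; "qpos": joint angles; "qvel": joint speeds; "effort": joint torques, N m; "ee_pos": TCP position; "ee_rot": TCP orientation; "force": force on the tool from outside, world axes, zero at the start; "torque": the same for the moment, N m; "gripper_width": finger opening in mm; "gripper_force": force on a finger pad.
Only numpy, scipy, OpenCV 4.12 (cv2) and the standard library are available. Lean on these libraries where they do the work, as an engineer would, in place of code of your own. Each camera call takes 0.05 s, during which the arm holds its last target. There are 200 camera calls.

TASK

The small drawer cabinet lies on its back with its face frame up. Take the longer of the two loose rails, tilt it through the frame opening and bring it up level behind the two wide stiles, under the two pairs of screw holes and lapping both stiles equally. Finish holding it there, clear of the cabinet's back, pushed lightly but snugly up against both stiles so that I can drive the screws; leave the shorter rail and the screwdriver where they lie.

Things in the scene. Friction and masses are not known exactly. Their poses are not given: they have to be found in the camera images.
- cabinet: small wooden cabinet without drawers, lying on its back, fixed; 320 (x) x 210 (y) x 108 mm high. Origin: centre of its underside, z up. Back panel 8 mm thick, walls 12 mm, inside 296 x 186 mm, 85 mm deep under the frame. Face frame 15 mm thick on top: wide stiles at x = -160..-115 and 115..160 mm, narrow bars at y = +-77..105 mm: opening 230 (x) x 154 mm (y)
- frame_top (a point): centre of the frame opening, level with the top of the face frame (108 mm above the table), axes as the cabinet. Each stile overhangs the inside by 33 mm and has a pair of small screw holes at x = +-122 mm, y = +-8 mm
- divider_place (a point): point in the plane of the undersides of the stiles (93 mm above the table), at the middle of the cabinet, axes as the cabinet: here the centre of the top face of the divider rail must come, with the rail's length along x, pushed up with about 10 N; the stiles do not give
- long_rail: the divider rail to be fitted: straight plain wooden strip, 256 mm long (its x) by 30 mm wide (y) by 22 mm thick (z), 0.08 to 0.15 kg, loose, lying flat on the table to the right of the cabinet; the longer of two such strips. Origin: centre of its underside. Same both ways round
- long_rail_end_a (a point): middle of the top edge at the +x end of the long rail (22 mm above its underside, 128 mm from its middle)
- long_rail_end_b (a point): middle of the top edge at the -x end of the long rail (22 mm above its underside, 128 mm from its middle)
- short_rail: the shorter strip, cut too short: 216 x 30 x 22 mm, lies beside the long one, either side of it; leave alone. Origin: centre of its underside, x along its length
- screwdriver: screwdriver with a red handle, 180 mm long (along its y), 26 mm high, lying across the near ends of the rails, 10 mm or more from them; leave alone. Origin: centre of its underside

How it is judged (in metres and radians):
On the way, in this order (a step that is already met when the one before it is completed fails the run):
1. the long rail is lifted off the table in the gripper (height (world z) of long_rail above 0.03 m and contact force between the fingers and long_rail above 1 N), for 0.2 s.
2. the long rail is tilted through the opening: one end inside the cabinet below the frame, the other still above it (((z of long_rail_end_a in the frame of cabinet between 0 and 0.088 m and x of long_rail_end_a in the frame of cabinet between -0.15 and 0.15 m and y of long_rail_end_a in the frame of cabinet between -0.095 and 0.095 m and z of long_rail_end_b in the frame of cabinet above 0.112 m) or (z of long_rail_end_b in the frame of cabinet between 0 and 0.088 m and x of long_rail_end_b in the frame of cabinet between -0.15 and 0.15 m and y of long_rail_end_b in the frame of cabinet between -0.095 and 0.095 m and z of long_rail_end_a in the frame of cabinet above 0.112 m))), for 0.1 s.
At the end, for the whole second after the job is handed in: the long rail is still in the gripper, at rest, both ends within 3 mm of the undersides of the stiles, lapping each stile by 13 +-10 mm, within 10 mm of the middle line of the screw-hole pairs, and pressed against the cabinet with 1 to 40 N (z of long_rail_end_a in the frame of divider_place between -0.003 and 0.003 m and z of long_rail_end_b in the frame of divider_place between -0.003 and 0.003 m and y of long_rail_end_a in the frame of divider_place between -0.01 and 0.01 m and y of long_rail_end_b in the frame of divider_place between -0.01 and 0.01 m and ((x of long_rail_end_a in the frame of divider_place between 0.118 and 0.138 m and x of long_rail_end_b in the frame of divider_place between -0.138 and -0.118 m) or (x of long_rail_end_b in the frame of divider_place between 0.118 and 0.138 m and x of long_rail_end_a in the frame of divider_place between -0.138 and -0.118 m)) and contact force between long_rail and cabinet between 1 and 40 N and contact force between the fingers and long_rail above 2 N and linear speed of long_rail below 0.02 m/s); the arm keeps its last pose, push and grip.
It fails at once if short rail shifted more than 30 mm (distance of short_rail from where it was at the start of the episode above 0.03 m).
It fails at once if screwdriver shifted more than 30 mm (distance of screwdriver from where it was at the start of the episode above 0.03 m).
It also fails if it takes over 48 s, if anything falls off the work surface, if the arm or the gripper's body presses on something with over 40 N, if the wrist force passes 120 N, or if a joint passes its speed limit or range.

## Working session

There is one attempt and no reset: what is moved stays moved. The work goes in short steps, Python scripts to look and compute and a tool call to move; the robot and the scene stay as the last step left them, time stands still between calls to the robot, and variables do not carry over. Pictures are saved under pics/ and viewed, at most 10 in all, crops included, and the job is handed in when it is done.

Besides the shell and the picture viewer there is one more tool, called after "Call:" as name([rows], argument=value, ...), one row to a line, values as JSON. move_arm: Moves the arm, as the interface text tells. Its arguments: {"type":"object","properties":{"plan":{"type":"array","items":{"type":"object","properties":{"x":{"type":"number"},"y":{"type":"number"},"z":{"type":"number"},"rx":{"type":"number"},"ry":{"type":"number"},"rz":{"type":"number"}}}},"grip":{"type":"number"},"squeeze":{"type":"number"}},"required":["plan"]}

```bash
mkdir -p pics; cat > h.py <<'E'
import numpy as np, cv2
from workcell import *
from scipy.spatial.transform import Rotation as Ro
def cam(f):
    R=cv2.Rodrigues(np.array(f["rvec"],float))[0]; return R,np.array(f["tvec"],float).ravel()
def pts(f,mask):
    R,t=cam(f); v,u=np.nonzero(mask&(f["z_map"]>0)); z=f["z_map"][v,u]
    P=np.stack([(u-f["cx"])/f["fx"]*z,(v-f["cy"])/f["fy"]*z,z],1); return (P-t)@R
def rect(P):
    (c,s,a)=cv2.minAreaRect(P[:,:2].astype(np.float32)); return np.round(c,1),np.round(s,1),round(a,2)
E
python3 - <<'E'
from h import *
print(state(),pinch_z if not callable(pinch_z) else pinch_z())
for n in("top","side"):
    f=grab_frame(n); cv2.imwrite(f"pics/{n}0.png",f["img"][...,::-1])
    R,t=cam(f); print(n,"campos",-R.T@t,f["fx"])
    for l in("cabinet","long_rail","short_rail","screwdriver"):
        for m in masks_of(n,l)[:3]:
            P=pts(f,m["pixels"]); 
            print(l,round(m["p"],2),np.round(m["box"]),len(P),"z",np.round(np.percentile(P[:,2],[2,50,98]),1),rect(P))
E
```

```text
{'time_s': 0.0, 'qpos': array([ 6.78381986e+01,  1.83523018e+01,  8.97062334e+01, -9.73797615e-04,
        7.20432142e+01, -1.14567758e+00]), 'qvel': array([-0.05816173, -0.02627989,  0.11301085,  0.02110855, -0.0264147 ,
       -0.15409625]), 'effort': array([-1.14532377e-03, -4.12459373e+01, -2.31975836e+01,  7.25865900e-02,
        4.55673330e-02, -1.57540844e-04]), 'ee_pos': array([206.02590145, 536.28627805, 213.11482342]), 'ee_rot': array([-1.79898252e+02, -1.10878442e-03,  1.58984176e+02]), 'force': array([-0.21259337,  0.20089548, -0.64752368]), 'torque': array([ 0.0822598 , -0.02910703, -0.01977888]), 'gripper_force': 0.0, 'gripper_width': 91.29594892632947} 18.8
top campos [ 396.93648248  -86.85375665 1034.071772  ] 435.76512273667356
cabinet 0.6 [197. 174. 113. 152.] 14559 z [  4.9  35.7 110.9] (array([598.2, 107.1]), array([245.8, 359.5]), 85.46)
long_rail 0.78 [345. 189.  23. 109.] 1516 z [ 3.5 22.  25.6] (array([ 562.7, -252.6]), array([256.3,  36.2]), 5.89)
short_rail 0.8 [304. 198.  21.  93.] 1171 z [10.3 22.2 25.8] (array([ 546.1, -149.2]), array([221.5,  31.5]), 5.3
[... 307 characters left out ...]
94897
cabinet 0.63 [302. 190. 142.  90.] 10920 z [  7.6  74.7 112. ] (array([482.6, 905.2]), array([ 472.1, 1926.8]), 10.25)
cabinet 0.35 [179. 271.  19.  62.] 548 z [12.  24.1 29.4] (array([ 348.7, -206.9]), array([ 28.7, 177.9]), 13.49)
long_rail 0.6 [289. 296. 148.  23.] 2765 z [ 4.  23.5 26.2] (array([ 561.6, -252.3]), array([254.2,  33.9]), 5.03)
long_rail 0.41 [282. 261. 110.  20.] 1782 z [ 5.1 23.5 26.1] (array([ 545.2, -150.1]), array([217.7,  36.4]), 4.7)
short_rail 0.68 [283. 260. 111.  20.] 1875 z [ 4.  23.4 26.1] (array([ 543.3, -134.4]), array([219.1,  68.1]), 4.7)
screwdriver 0.89 [176. 282.  13.  36.] 445 z [12.7 25.2 29.5] (array([ 360.3, -251.6]), array([26.7, 86.3]), 10.75)
```

View pics/top0.png

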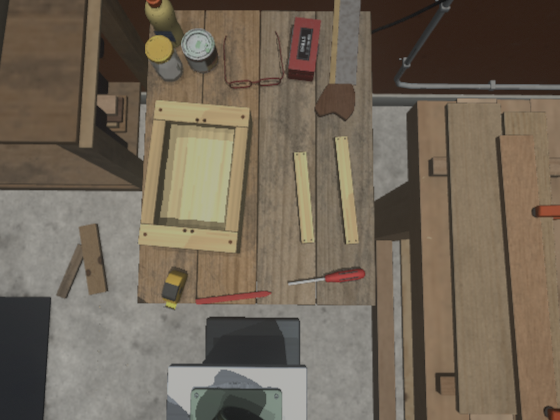

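View pics/side0.png

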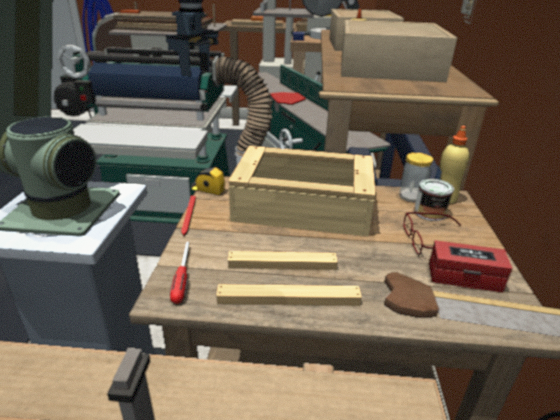

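The top view shows the cabinet opening centred near pixel (197,175). The long rail is the right-hand strip, (341,138) to (350,242), and the short one is left of it at (304,198). The screwdriver lies at (329,276). The side view agrees, with the long rail in front at (289,295). Next I measure exact poses.

```bash
python3 - <<'E'
from h import *
for n in("top","side"):
    f=grab_frame(n); R,t=cam(f)
    def best(l):
        return max(masks_of(n,l),key=lambda m:m["p"])
    P=pts(f,np.ones((420,560),bool))
    C=P[(P[:,2]>100)&(P[:,2]<118)&(abs(P[:,0]-600)<200)&(abs(P[:,1]-107)<140)]
    print(n,"cab top",rect(C),np.median(C[:,2]),len(C))
    for l in("long_rail","short_rail"):
        m=best(l)["pixels"]; A=pts(f,m); A=A[(A[:,2]>17)&(A[:,2]<27)]
        print(l,rect(A),A[:,:2].mean(0),np.median(A[:,2]))
    for l,z in(("frame_top",108),("divider_place",93),("long_rail_end_a",22),("long_rail",0)):
        for d in landmark_of(n,l)[:2]:
            u,v=d["point"]; r=R.T@np.array([(u-f["cx"])/f["fx"],(v-f["cy"])/f["fy"],1]); c=-R.T@t
            print(l,round(d["p"],2),np.round(c+r*(z-c[2])/r[2],1))
    # surroundings of rail
    for x0 in (400,500,600,700):
        print(x0,[int(np.percentile(q,95)) if len(q)>3 else None for y0 in range(-500,-250,25) for q in [P[(abs(P[:,0]-x0)<50)&(abs(P[:,1]-y0)<13),2]]])
E
```

```text
top cab top (array([577.3,  91.2]), array([210.6, 320.2]), 85.46) 108.09825186807763 6836
long_rail (array([ 561.4, -250.7]), array([252.1,  30.8]), 5.48) [ 557.91775028 -250.5571191 ] 22.22775382712783
short_rail (array([ 543.4, -150.3]), array([215.6,  30.2]), 5.1) [ 541.26259019 -150.07815266] 22.281802827307388
frame_top 0.64 [578.2  93.5 108. ]
divider_place 0.81 [571.6  85.8  93. ]
long_rail_end_a 0.66 [ 693.6 -235.8   22. ]
long_rail_end_a 0.66 [ 431.5 -255.7   22. ]
long_rail 0.57 [ 561.6 -256.9    0. ]
400 [87, 87, 31, 30, None, None, None, 3, 4, 26]
500 [88, 87, 31, 29, None, None, None, 2, 3, 24]
600 [88, 87, 65, 30, None, None, None, 2, 3, 19]
700 [87, 87, 31, 30, None, None, None, 3, 3, 3]
side cab top (array([576.5,  89.3]), array([214.3, 319.4]), 85.31) 110.56349368858201 3407
long_rail (array([ 561.3, -252. ]), array([255.4,  32.7]), 5.2) [ 561.23453287 -255.19876897] 24.280084311377493
short_rail (array([ 542.4, -152.1]), array([214.8,  34.9]), 4.48) [ 542.29982529 -156.04359571] 24.34884349323065
frame_top 0.84 [579.6  87.8 108. ]
divider_place 0.57 [570.1  99.1  93. ]
long_rail_end_a 0.9 [ 694.9 -227.1   22. ]
long_rail_end_a 0.82 [ 432.9 -259.5   22. ]
long_rail 0.63 [ 553.9 -254.2    0. ]
400 [88, 88, None, 32, None, None, None, 3, 15, 26]
500 [88, 88, None, 32, None, None, None, 3, 4, 24]
600 [88, 88, 67, 32, None, None, None, 3, 4, 20]
700 [88, 88, None, 32, None, None, None, 3, 4, 4]
```

Call:
move_arm([
  {"rz": -0.115},
  {"rz": -0.115},
  {"rz": -0.115},
  {"rz": -0.115},
], grip=0.75, squeeze=40)

```text
schema error: expected keys x, y, z, rx, ry, rz
```

Call:
move_arm([
  {"x": 0,"y": 0,"z": 0,"rx": 0,"ry": 0,"rz": -0.115},
  {"x": 0,"y": 0,"z": 0,"rx": 0,"ry": 0,"rz": -0.115},
  {"x": 0,"y": 0,"z": 0,"rx": 0,"ry": 0,"rz": -0.115},
  {"x": 0,"y": 0,"z": 0,"rx": 0,"ry": 0,"rz": -0.115},
], grip=0.75, squeeze=40)

```text
time_s: 1.6
ee_pos: [206.2, 536.8, 214.0]
ee_rot: [180.0, 0.0, -174.4]
force: [-0.2, 0.1, 0.1]
gripper_width: 68.7
gripper_force: 0.0
```

```bash
cat >> h.py <<'E'
def d(target,pos=None,rot=None):
    s=state(); p=s["ee_pos"] if pos is None else pos; r=s["ee_rot"] if rot is None else rot
    return np.round(Ro.from_euler("xyz",r,degrees=True).inv().apply(np.array(target,float)-p),1)
E
python3 -c "
from h import *
s=state();print(s['ee_pos'],s['ee_rot'],s['qpos'],s['time_s']);print(d([561.4,-251.3,100]))"
```

```text
[206.20853133 536.77197175 213.9800011 ] [ 1.79994711e+02  2.23702616e-03 -1.74386842e+02] [ 6.78387773e+01  1.83115912e+01  8.96388561e+01  5.10198564e-04
  7.20438305e+01 -2.77745382e+01] 1.6
[-276.4 -819.   113.9]
```

Call:
move_arm([
  {"x": -15.4,"y": -45.5,"z": 0,"rx": 0,"ry": 0,"rz": 0},
  {"x": -15.4,"y": -45.5,"z": 0,"rx": 0,"ry": 0,"rz": 0},
  {"x": -15.4,"y": -45.5,"z": 0,"rx": 0,"ry": 0,"rz": 0},
  {"x": -15.4,"y": -45.5,"z": 0,"rx": 0,"ry": 0,"rz": 0},
  {"x": -15.4,"y": -45.5,"z": 0,"rx": 0,"ry": 0,"rz": 0},
  {"x": -15.4,"y": -45.5,"z": 0,"rx": 0,"ry": 0,"rz": 0},
  {"x": -15.4,"y": -45.5,"z": 0,"rx": 0,"ry": 0,"rz": 0},
  {"x": -15.4,"y": -45.5,"z": 0,"rx": 0,"ry": 0,"rz": 0},
  {"x": -15.4,"y": -45.5,"z": 0,"rx": 0,"ry": 0,"rz": 0},
])

```text
time_s: 2.5
ee_pos: [382.8, 140.2, 214.3]
ee_rot: [180.0, 0.1, -174.6]
force: [0.8, 0.5, 0.5]
gripper_width: 68.3
gripper_force: 0.0
```

Call:
move_arm([
  {"x": -15.4,"y": -45.5,"z": 0,"rx": 0,"ry": 0,"rz": 0},
  {"x": -15.4,"y": -45.5,"z": 0,"rx": 0,"ry": 0,"rz": 0},
  {"x": -15.4,"y": -45.5,"z": 0,"rx": 0,"ry": 0,"rz": 0},
  {"x": -15.4,"y": -45.5,"z": 0,"rx": 0,"ry": 0,"rz": 0},
  {"x": -15.4,"y": -45.5,"z": 0,"rx": 0,"ry": 0,"rz": 0},
  {"x": -15.4,"y": -45.5,"z": 0,"rx": 0,"ry": 0,"rz": 0},
  {"x": -15.4,"y": -45.5,"z": 0,"rx": 0,"ry": 0,"rz": 0},
  {"x": -15.4,"y": -45.5,"z": 0,"rx": 0,"ry": 0,"rz": 0},
  {"x": -15.4,"y": -45.5,"z": 0,"rx": 0,"ry": 0,"rz": 0},
  {"x": 0,"y": 0,"z": 0,"rx": 0,"ry": 0,"rz": 0},
])

```text
time_s: 3.5
ee_pos: [560.2, -258.1, 212.8]
ee_rot: [-179.9, 0.0, -174.9]
force: [-0.8, 0.9, -0.6]
gripper_width: 69.0
gripper_force: 0.0
```

```bash
python3 -c "
from h import *
s=state();print(s['ee_pos'],s['ee_rot'],s['qpos'],s['time_s']);print(d([561.4,-251.3,2]))"
```

```text
[ 560.19223963 -258.10261313  212.76845604] [-1.79866849e+02  4.54310574e-02 -1.74911196e+02] [-2.57561734e+01  2.20890693e+01  8.40663678e+01 -9.48188626e-02
  7.37373097e+01 -1.20818457e+02] 3.5
[ -1.6   7.2 210.8]
```

Call:
move_arm([
  {"x": 0,"y": 0,"z": 40,"rx": 0,"ry": 0,"rz": 0},
  {"x": 0,"y": 0,"z": 40,"rx": 0,"ry": 0,"rz": 0},
  {"x": 0,"y": 0,"z": 40,"rx": 0,"ry": 0,"rz": 0},
  {"x": 0,"y": 0,"z": 20,"rx": 0,"ry": 0,"rz": 0},
  {"x": 0,"y": 0,"z": 0,"rx": 0,"ry": 0,"rz": 0},
  {"x": 0,"y": 0,"z": 0,"rx": 0,"ry": 0,"rz": 0},
])

```text
time_s: 4.1
ee_pos: [558.8, -252.5, 74.6]
ee_rot: [-180.0, 0.0, -174.6]
force: [-0.3, -0.1, -0.1]
gripper_width: 68.4
gripper_force: 0.0
```

```bash
python3 -c "
from h import *
s=state();print(s['ee_pos'],s['ee_rot'],s['qpos'],s['time_s']);print(d([561.4,-251.3,2]))"
```

```text
[ 558.80777764 -252.54718274   74.59661683] [-1.79994114e+02  3.47672979e-02 -1.74637840e+02] [-2.54015933e+01  2.81818071e+01  9.54064574e+01  1.52826425e-02
  5.63788510e+01 -1.20772210e+02] 4.1
[-2.7  1.  72.6]
```

Call:
move_arm([
  {"x": -2.5,"y": 1,"z": 30,"rx": 0,"ry": 0,"rz": 0},
  {"x": 0,"y": 0,"z": 25,"rx": 0,"ry": 0,"rz": 0},
  {"x": 0,"y": 0,"z": 12,"rx": 0,"ry": 0,"rz": 0},
  {"x": 0,"y": 0,"z": 5.5,"rx": 0,"ry": 0,"rz": 0},
  {"x": 0,"y": 0,"z": 0,"rx": 0,"ry": 0,"rz": 0},
])

```text
time_s: 4.6
ee_pos: [561.4, -251.9, 2.2]
ee_rot: [-180.0, 0.1, -174.7]
force: [0.4, -0.2, 0.7]
gripper_width: 68.6
gripper_force: 0.0
```

Call:
move_arm([
  {"x": 0,"y": 0,"z": 0,"rx": 0,"ry": 0,"rz": 0},
  {"x": 0,"y": 0,"z": 0,"rx": 0,"ry": 0,"rz": 0},
  {"x": 0,"y": 0,"z": 0,"rx": 0,"ry": 0,"rz": 0},
  {"x": 0,"y": 0,"z": 0,"rx": 0,"ry": 0,"rz": 0},
  {"x": 0,"y": 0,"z": 0,"rx": 0,"ry": 0,"rz": 0},
  {"x": 0,"y": 0,"z": 0,"rx": 0,"ry": 0,"rz": 0},
  {"x": 0,"y": 0,"z": 0,"rx": 0,"ry": 0,"rz": 0},
], grip=0, squeeze=50)

```text
time_s: 5.3
ee_pos: [560.9, -251.7, 1.7]
ee_rot: [180.0, 0.0, -174.7]
force: [-0.7, 0.6, 2.2]
gripper_width: 29.6
gripper_force: 50.0
```

Call:
move_arm([
  {"x": 0,"y": 0,"z": -10,"rx": 0,"ry": 0,"rz": 0},
  {"x": 0,"y": 0,"z": -30,"rx": 0,"ry": 0,"rz": 0},
  {"x": 0,"y": 0,"z": -40,"rx": 0,"ry": 0,"rz": 0},
  {"x": 0,"y": 0,"z": -40,"rx": 0,"ry": 0,"rz": 0},
  {"x": 0,"y": 0,"z": -40,"rx": 0,"ry": 0,"rz": 0},
  {"x": 0,"y": 0,"z": -40,"rx": 0,"ry": 0,"rz": 0},
  {"x": 0,"y": 0,"z": -20,"rx": 0,"ry": 0,"rz": 0},
  {"x": 0,"y": 0,"z": 0,"rx": 0,"ry": 0,"rz": 0},
])

```text
time_s: 6.1
ee_pos: [562.3, -252.4, 225.6]
ee_rot: [-179.8, 0.4, -174.7]
force: [-0.4, -0.4, -1.4]
gripper_width: 29.5
gripper_force: 50.0
```

```bash
cat > plan.py <<'E'
from h import *
obs=[(-160,-115,93,108),(115,160,93,108),(-200,-148,0,93),(148,200,0,93),(-200,200,-20,8)]
def clr(m,bx):
    a=np.array(bx); out=[]
    for x0,x1,z0,z1 in bx:
        dx=np.maximum(np.maximum(x0-m[:,0],m[:,0]-x1),-99); dz=np.maximum(z0-m[:,1],m[:,1]-z1)
        out.append(np.where((dx<0)&(dz<0),np.maximum(dx,dz),np.hypot(np.maximum(dx,0),np.maximum(dz,0))).min())
    return min(out)
def box(s0,s1,h0,h1,k=80):
    a=np.linspace(s0,s1,k);b=np.linspace(h0,h1,k)
    return np.vstack([np.c_[a,0*a+h0],np.c_[a,0*a+h1],np.c_[0*b+s0,b],np.c_[0*b+s1,b]])
def place(B,x,z,th):
    t=np.radians(th); return B@np.array([[np.cos(t),np.sin(t)],[-np.sin(t),np.cos(t)]])+[x,z]
if __name__=="__main__":
    # TCP is 1.7 above underside, in rail frame h=0 at TCP
    rail=box(-128,128,-1.7,20.3); body=box(-38,38,78.8,150)
    th=20
    W=[(60,235,th),(-4,75.5,18),(-10,63,12),(-10,58,7),(0,55,0),(0,71,0)]
    import sys
    if len(sys.argv)>1: W=eval(sys.argv[1])
    for a,b in zip(W,W[1:]):
        L=[np.array(a)+(np.array(b)-a)*k/20 for k in range(21)]
        print(b,[round(float(clr(place(rail,*p),obs)),1) for p in L[::2]],"body",round(min(float(clr(place(body,*p),[(-160,160,0,108)])) for p in L),1))
E
python3 plan.py; python3 plan.py "[(90,154,20),(2,122,20),(-12,80,17),(-12,62,10),(0,55,0),(0,71,0)]"
```

```text
(-4, 75.5, 18) [98.6, 82.1, 65.8, 50.0, 35.0, 22.6, 11.4, 2.4, 5.1, 17.8, 4.4] body 30.7
(-10, 63, 12) [4.4, 1.9, 0.3, -2.2, -2.3, -2.1, -1.8, -1.5, -1.0, -0.2, 0.5] body 24.2
(-10, 58, 7) [0.5, 0.6, 0.6, 0.7, 0.7, 0.7, 0.6, 0.6, 0.5, 0.4, 0.3] body 23.6
(0, 55, 0) [0.3, 1.1, 2.9, 4.7, 6.6, 8.4, 10.3, 12.1, 14.0, 15.8, 17.7] body 23.6
(0, 71, 0) [17.7, 16.1, 14.5, 12.9, 11.3, 9.7, 8.1, 6.5, 4.9, 3.3, 1.7] body 25.8
(2, 122, 20) [50.1, 50.1, 50.1, 50.1, 43.4, 34.2, 25.1, 16.2, 7.4, -1.4, -5.4] body 75.1
(-12, 80, 17) [-5.4, -2.9, -1.0, 1.1, 4.1, 7.2, 10.1, 12.2, 10.7, 9.2, 7.7] body 36.2
(-12, 62, 10) [7.7, 5.8, 3.5, 2.9, 2.5, 2.1, 1.8, 1.5, 1.9, 2.2, 2.5] body 25.0
(0, 55, 0) [2.5, 1.2, -0.1, -1.3, 0.2, 3.1, 6.0, 8.9, 11.8, 14.8, 17.7] body 25.0
(0, 71, 0) [17.7, 16.1, 14.5, 12.9, 11.3, 9.7, 8.1, 6.5, 4.9, 3.3, 1.7] body 25.8
```

```bash
python3 - <<'E'
from h import *
s=state(); print(s["ee_pos"],s["ee_rot"],s["qpos"],s["gripper_width"],s["gripper_force"],s["time_s"])
for n in("top","side"):
    f=grab_frame(n)
    for m in masks_of(n,"long_rail")[:2]:
        P=pts(f,m["pixels"]); P=P[P[:,2]>150]
        if len(P)>50: print(n,round(m["p"],2),rect(P),np.percentile(P[:,2],[2,50,98]),P[:,0].min(),P[:,0].max())
    if n=="side": cv2.imwrite("pics/s1.png",f["img"][...,::-1])
E
```

```text
[ 562.34952237 -252.41626177  225.62626215] [-179.76852678    0.39410559 -174.65988511] [-2.52430951e+01  2.14618063e+01  8.31798600e+01  1.28508885e-03
  7.49012816e+01 -1.20582744e+02] 29.469542771196792 49.9985146522522 6.1
top 0.67 (array([ 567.5, -240.1]), array([ 84.3, 246.6]), 76.68) [231.32215832 246.27925292 249.29091482] 456.1312469235916 691.7852234185622
side 0.87 (array([ 560.5, -253.1]), array([256.3,  33.3]), 5.51) [223.11452666 240.22218224 244.6077579 ] 433.2709765103708 689.2034010891302
```

```bash
cat > opt.py <<'E'
from plan import *
rail=box(-128,128,-1.7,20.3,60); body=box(-38,38,78.8,150,10)
for th in (25,22,20,18,16,14,12,10,8,6,4,2,0):
    r=[]
    for x in range(-20,8,2):
        for z in range(40,110,3):
            c=min(clr(place(rail,x,z,th),obs),clr(place(body,x,z,th),[(-160,160,0,108)])-5)
            B=place(rail,x,z,th); r.append((round(float(c),1),x,z))
    r.sort(reverse=True); print(th,r[:6])
E
python3 opt.py
```

```text
25 [(29.4, 6, 94), (27.4, 6, 91), (27.4, 4, 94), (27.4, 4, 91), (27.2, 6, 97), (26.4, 4, 97)]
22 [(24.2, 6, 94), (24.2, 4, 91), (23.7, 2, 91), (23.4, 6, 91), (23.4, 4, 94), (22.7, 2, 94)]
20 [(21.0, 2, 91), (20.8, 0, 91), (20.3, 4, 91), (20.2, 6, 94), (19.7, 6, 91), (19.5, 4, 94)]
18 [(17.2, 2, 91), (17.2, 0, 91), (16.5, -2, 91), (16.4, 4, 91), (16.1, 6, 94), (16.0, -4, 91)]
16 [(13.3, 0, 91), (13.2, 2, 91), (12.9, -2, 91), (12.6, 4, 91), (12.6, -6, 88), (12.2, 6, 94)]
14 [(9.5, 0, 91), (9.2, 2, 91), (9.1, -2, 91), (8.9, -10, 88), (8.7, 4, 91), (8.7, -8, 88)]
12 [(5.7, 0, 91), (5.2, 2, 91), (5.2, -2, 91), (5.2, -12, 88), (5.2, -12, 49), (5.1, -4, 91)]
10 [(4.8, -12, 49), (4.4, -14, 61), (4.4, -14, 58), (4.4, -14, 55), (4.4, -14, 52), (4.4, -14, 49)]
8 [(6.4, -12, 49), (6.2, -10, 49), (6.1, 6, 49), (6.1, 4, 49), (6.1, 2, 49), (6.1, 0, 49)]
6 [(10.4, 6, 49), (10.4, 4, 49), (10.4, 2, 49), (10.4, 0, 49), (10.4, -2, 49), (10.4, -4, 49)]
4 [(12.0, 6, 49), (12.0, 4, 49), (12.0, 2, 49), (12.0, 0, 49), (12.0, -2, 49), (12.0, -4, 49)]
2 [(16.2, 2, 52), (16.2, 0, 52), (16.2, -2, 52), (16.0, 4, 52), (15.4, -4, 52), (14.0, 6, 52)]
0 [(17.8, 2, 52), (17.8, 0, 52), (17.8, -2, 52), (17.7, 2, 55), (17.7, 0, 55), (17.7, -2, 55)]
```

View pics/s1.png

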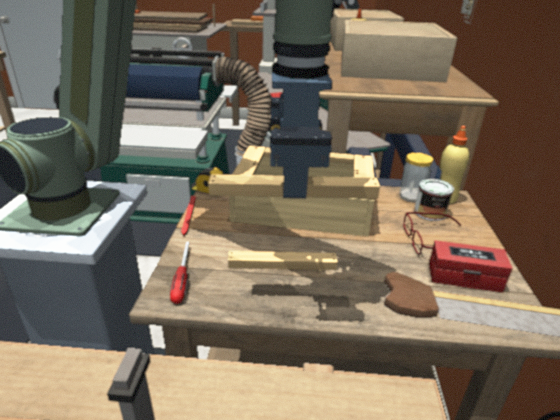

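The long rail hangs level in the gripper, spanning pixels (210,185) to (375,185), with the other items untouched. Now I check the tilt path.

```bash
for W in "[(100,132,22),(4,93,22),(-12,72,19),(-13,52,11),(0,50,4),(0,56,0),(0,70,0)]" "[(60,190,22),(4,93,22),(-12,66,18),(-13,51,11),(0,50,5),(0,56,0),(0,70,0)]" "[(60,190,24),(4,93,24),(-11,66,20),(-13,50,11),(0,50,5),(0,56,0),(0,70,0)]"; do python3 plan.py "$W";echo; done
python3 -c "
from h import *
print(d([577,90.5,240]), state()['ee_pos'])"
```

```text
(4, 93, 22) [26.2, 26.2, 26.2, 26.1, 26.1, 26.1, 26.1, 26.1, 24.4, 24.3, 24.3] body 43.8
(-12, 72, 19) [24.3, 24.0, 22.1, 20.1, 18.1, 16.1, 14.1, 12.0, 9.9, 7.9, 6.8] body 26.1
(-13, 52, 11) [6.8, 5.0, 4.5, 4.1, 3.8, 3.4, 3.8, 4.3, 4.8, 5.2, 5.5] body 14.1
(0, 50, 4) [5.5, 4.0, 2.6, 1.9, 3.5, 5.2, 6.9, 8.6, 10.3, 12.1, 13.8] body 14.1
(0, 56, 0) [13.8, 14.1, 14.4, 14.7, 15.0, 15.2, 15.5, 15.8, 16.1, 16.4, 16.7] body 18.0
(0, 70, 0) [16.7, 15.3, 13.9, 12.5, 11.1, 9.7, 8.3, 6.9, 5.5, 4.1, 2.7] body 26.8

(4, 93, 22) [65.6, 56.2, 47.3, 38.5, 29.7, 21.2, 15.1, 9.5, 10.5, 17.4, 24.3] body 43.8
(-12, 66, 18) [24.3, 23.3, 20.6, 17.9, 15.1, 12.2, 9.4, 6.6, 3.7, 3.4, 4.7] body 21.2
(-13, 51, 11) [4.7, 4.4, 4.0, 3.7, 3.6, 4.1, 4.5, 4.9, 5.2, 5.5, 5.5] body 13.1
(0, 50, 5) [5.5, 4.2, 2.8, 2.1, 3.2, 4.6, 6.0, 7.4, 8.8, 10.2, 11.6] body 13.1
(0, 56, 0) [11.6, 12.1, 12.6, 13.1, 13.6, 14.1, 14.6, 15.2, 15.7, 16.2, 16.7] body 17.2
(0, 70, 0) [16.7, 15.3, 13.9, 12.5, 11.1, 9.7, 8.3, 6.9, 5.5, 4.1, 2.7] body 26.8

(4, 93, 24) [65.3, 56.2, 47.1, 38.0, 29.1, 21.8, 16.2, 11.5, 15.0, 21.5, 26.8] body 41.5
(-11, 66, 20) [26.8, 25.1, 23.4, 21.6, 19.0, 16.3, 13.6, 10.7, 7.8, 5.4, 5.1] body 19.1
(-13, 50, 11) [5.1, 4.7, 4.3, 3.9, 3.5, 3.7, 4.3, 4.8, 5.2, 5.6, 5.5] body 12.1
(0, 50, 5) [5.5, 4.4, 3.0, 2.7, 3.8, 5.1, 6.4, 7.7, 9.0, 10.3, 11.6] body 12.1
(0, 56, 0) [11.6, 12.1, 12.6, 13.1, 13.6, 14.1, 14.6, 15.2, 15.7, 16.2, 16.7] body 17.2
(0, 70, 0) [16.7, 15.3, 13.9, 12.5, 11.1, 9.7, 8.3, 6.9, 5.5, 4.1, 2.7] body 26.8

[-48.9 338.6 -20.2] [ 559.71643556 -251.14456229  219.26570422]
```

Call:
move_arm([
  {"x": 0,"y": 0,"z": 0,"rx": 0,"ry": 0,"rz": 0.058},
  {"x": 0,"y": 0,"z": 0,"rx": 0,"ry": 0,"rz": 0.058},
  {"x": 0,"y": 0,"z": 0,"rx": 0,"ry": 0,"rz": 0.058},
  {"x": 0,"y": 10,"z": 0,"rx": 0,"ry": 0,"rz": 0},
  {"x": 0,"y": 20,"z": 0,"rx": 0,"ry": 0,"rz": 0},
  {"x": -8,"y": 30,"z": 0,"rx": 0,"ry": 0,"rz": 0},
  {"x": -8,"y": 35,"z": 0,"rx": 0,"ry": 0,"rz": 0},
  {"x": -8,"y": 35,"z": 0,"rx": 0,"ry": 0,"rz": 0},
  {"x": -8,"y": 35,"z": 0,"rx": 0,"ry": 0,"rz": 0},
  {"x": -8,"y": 35,"z": 0,"rx": 0,"ry": 0,"rz": 0},
])

```text
time_s: 7.3
ee_pos: [616.4, -53.3, 220.1]
ee_rot: [180.0, -0.1, 175.5]
force: [0.4, -0.3, -1.5]
gripper_width: 29.7
gripper_force: 50.0
```

Call:
move_arm([
  {"x": -8,"y": 35,"z": 0,"rx": 0,"ry": 0,"rz": 0},
  {"x": -8,"y": 35,"z": 0,"rx": 0,"ry": 0,"rz": 0},
  {"x": -8,"y": 35,"z": 0,"rx": 0,"ry": 0,"rz": 0},
  {"x": -8,"y": 25,"z": 0,"rx": 0,"ry": 0,"rz": 0},
  {"x": -8,"y": 12,"z": 0,"rx": 0,"ry": 0,"rz": 0},
  {"x": 0,"y": 0,"z": 0,"rx": 0,"ry": -0.096,"rz": 0},
  {"x": 0,"y": 0,"z": 0,"rx": 0,"ry": -0.096,"rz": 0},
  {"x": 0,"y": 0,"z": 0,"rx": 0,"ry": -0.096,"rz": 0},
  {"x": 0,"y": 0,"z": 0,"rx": 0,"ry": -0.096,"rz": 0},
  {"x": 0,"y": 0,"z": 0,"rx": 0,"ry": 0,"rz": 0},
])

```text
time_s: 8.3
ee_pos: [663.9, 82.3, 219.0]
ee_rot: [-179.9, 21.6, 175.5]
force: [0.2, 0.2, -0.4]
gripper_width: 30.0
gripper_force: 50.0
```

```bash
cat >> h.py <<'E'
CC=np.array([577,90.5,0]); CY=-4.6
CR=Ro.from_euler("z",CY,degrees=True)
def cabpose():
    s=state(); p=CR.inv().apply(s["ee_pos"]-CC); R=CR.inv()*Ro.from_euler("xyz",s["ee_rot"],degrees=True)
    y=R.apply([0,1,0]); z=R.apply([0,0,1]); 
    return dict(cab=np.round(p,1),tilt=round(float(np.degrees(np.arctan2(z[0],-z[2]))),2),ydir=np.round(y,3),f=np.round(s["force"],1),w=round(s["gripper_width"],1),t=s["time_s"],q=np.round(s["qpos"]))
def go(x,y,z):
    s=state(); return np.round(Ro.from_euler("xyz",s["ee_rot"],degrees=True).inv().apply(CR.apply([x,y,z])+CC-s["ee_pos"]),1)
E
python3 - <<'E'
from h import *
print(cabpose(),go(90,0,135))
f=grab_frame("side"); cv2.imwrite("pics/s2.png",f["img"][...,::-1])
for n in("side","top"):
    f=grab_frame(n)
    for m in masks_of(n,"long_rail")[:2]:
        P=pts(f,m["pixels"]); P=CR.inv().apply(P-CC); P=P[(P[:,2]>130)]
        if len(P)>50: 
            v=np.linalg.svd(P-P.mean(0),full_matrices=False)[2][0]; print(n,round(m["p"],2),len(P),P.mean(0).round(1),P.min(0).round(),P.max(0).round(),v.round(3))
E
```

```text
{'cab': array([ 87.2,  -1.2, 219. ]), 'tilt': 21.64, 'ydir': array([-0.   ,  1.   , -0.002]), 'f': array([ 0.2,  0.2, -0.4]), 'w': 30.0, 't': 8.3, 'q': array([  9.,  17.,  95.,  -7.,  48., -73.])} [28.4  1.4 79.1]
side 0.79 1368 [ 92.9  -9.4 237.4] [-36. -20. 168.] [219. 253. 289.] [-0.932 -0.035 -0.361]
top 0.55 1391 [112.9  -4.7 255.4] [-82. -74. 177.] [210.  15. 528.] [-0.947 -0.042 -0.32 ]
```

View pics/s2.png

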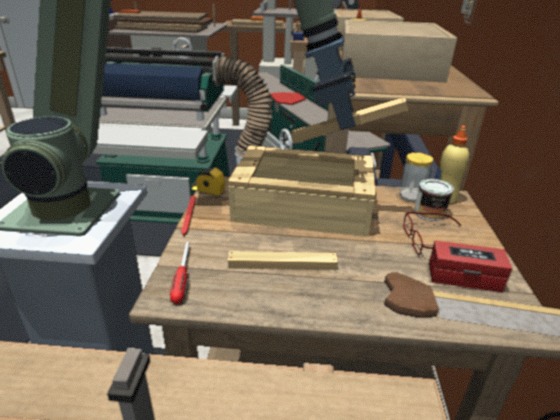

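The side view shows the rail tilted, with its far end high at (408,103) and its near end low at (290,142) over the opening. Nothing else has moved, so I go in.

Call:
move_arm([
  {"x": 5,"y": 0.4,"z": 15,"rx": 0,"ry": 0,"rz": 0},
  {"x": 6,"y": 0.4,"z": 18,"rx": 0,"ry": 0,"rz": 0},
  {"x": 6,"y": 0.4,"z": 18,"rx": 0,"ry": 0,"rz": 0},
  {"x": 6,"y": 0.2,"z": 18,"rx": 0,"ry": 0,"rz": 0},
  {"x": 5,"y": 0,"z": 10,"rx": 0,"ry": 0,"rz": 0},
  {"x": 0,"y": 0,"z": 0,"rx": 0,"ry": 0,"rz": 0},
  {"x": 0,"y": 0,"z": 0,"rx": 0,"ry": 0,"rz": 0},
])

```text
time_s: 9.25
ee_pos: [672.8, 83.9, 138.2]
ee_rot: [180.0, 22.1, 175.4]
force: [0.7, 0.1, -1.1]
gripper_width: 29.7
gripper_force: 50.0
```

```bash
python3 -c "
from h import *
print(cabpose(),go(4,0,93))"
```

```text
{'cab': array([ 96. ,   1.1, 138.2]), 'tilt': 22.05, 'ydir': array([0.001, 1.   , 0.   ]), 'f': array([ 0.7,  0.1, -1.1]), 'w': 29.7, 't': 9.25, 'q': array([  9.,  21., 101.,  -8.,  37., -71.])} [102.3  -1.1   7.4]
```

Call:
move_arm([
  {"x": 10,"y": -0.5,"z": 0.7,"rx": 0,"ry": 0,"rz": 0},
  {"x": 15,"y": -0.5,"z": 1,"rx": 0,"ry": 0,"rz": 0},
  {"x": 18,"y": 0,"z": 1,"rx": 0,"ry": 0,"rz": 0},
  {"x": 18,"y": 0,"z": 1.2,"rx": 0,"ry": 0,"rz": 0},
  {"x": 18,"y": 0,"z": 1.5,"rx": 0,"ry": 0,"rz": 0},
  {"x": 15,"y": 0,"z": 1,"rx": 0,"ry": 0,"rz": 0},
  {"x": 8,"y": 0,"z": 1,"rx": 0,"ry": 0,"rz": 0},
  {"x": 0,"y": 0,"z": 0,"rx": 0,"ry": 0,"rz": 0},
  {"x": 0,"y": 0,"z": 0,"rx": 0,"ry": 0,"rz": 0},
])

```text
time_s: 10.15
ee_pos: [581.3, 90.5, 93.6]
ee_rot: [180.0, 22.1, 175.4]
force: [0.2, 0.3, -1.2]
gripper_width: 29.7
gripper_force: 50.0
```

```bash
python3 - <<'E'
from h import *
print(cabpose(),go(-12,0,72))
f=grab_frame("top"); cv2.imwrite("pics/t3.png",cv2.resize(f["img"][90:270,110:290,::-1],(600,600),interpolation=cv2.INTER_CUBIC))
P=pts(f,np.ones((420,560),bool)); C=CR.inv().apply(P-CC)
# far end of rail: points above frame level within |y|<40, x 60..140
S=C[(abs(C[:,1])<40)&(C[:,0]>60)&(C[:,0]<200)&(C[:,2]>112)&(C[:,2]<200)]
print(len(S),S.min(0),S.max(0),rect(S))
K=C[(abs(C[:,0])<170)&(abs(C[:,1])<115)&(C[:,2]>100)&(C[:,2]<112)]; print("cab",rect(K))
E
```

```text
{'cab': array([ 4.3,  0.4, 93.6]), 'tilt': 22.13, 'ydir': array([0.   , 1.   , 0.001]), 'f': array([ 0.2,  0.3, -1.2]), 'w': 29.7, 't': 10.15, 'q': array([ 11.,  17., 115., -13.,  27., -64.])} [23.2 -0.4 13.9]
484 [ 60.43705429 -15.01646588 112.21699566] [152.71971092  22.36482298 162.45500497] (array([106.3,   1.8]), array([93.1, 34.3]), 5.36)
cab (array([0.3, 0.7]), array([320.5, 210.5]), 0.13)
```

View pics/t3.png

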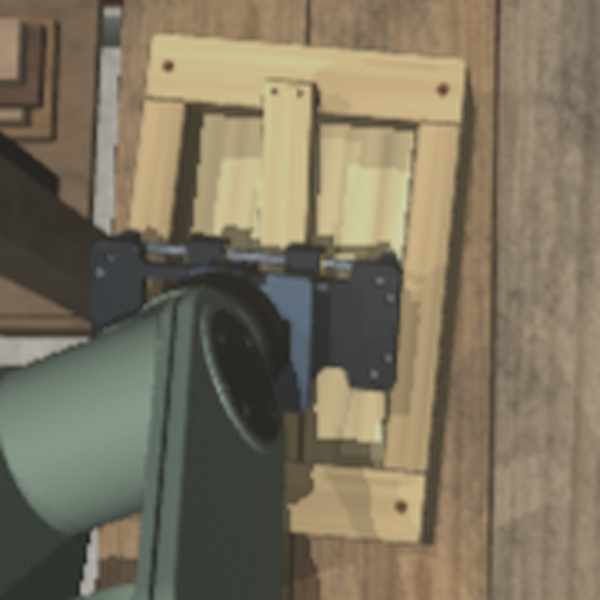

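The crop shows the rail passing into the opening. Its far end rests above the far stile at (290,80), and the near end is down under the near stile. The tilt matches the plan, so I carry on along the planned path.

Call:
move_arm([
  {"x": 4,"y": -0.4,"z": 2.4,"rx": 0,"ry": 0.009,"rz": 0},
  {"x": 4,"y": 0,"z": 2.4,"rx": 0,"ry": 0.009,"rz": 0},
  {"x": 4,"y": 0,"z": 2.4,"rx": 0,"ry": 0.009,"rz": 0},
  {"x": 4,"y": 0,"z": 2.4,"rx": 0,"ry": 0.009,"rz": 0},
  {"x": 4,"y": 0,"z": 2.4,"rx": 0,"ry": 0.009,"rz": 0},
  {"x": 3,"y": 0,"z": 2.4,"rx": 0,"ry": 0.009,"rz": 0},
  {"x": 0,"y": 0,"z": 0,"rx": 0,"ry": 0,"rz": 0},
  {"x": 0,"y": 0,"z": 0,"rx": 0,"ry": 0,"rz": 0},
])

```text
time_s: 11.0
ee_pos: [564.1, 91.3, 71.0]
ee_rot: [180.0, 18.9, 175.4]
force: [-0.3, -0.1, -0.6]
gripper_width: 29.6
gripper_force: 50.0
```

```bash
python3 -c "
from h import *
print(cabpose(),go(-13,0,52))"
```

```text
{'cab': array([-12.9,  -0.3,  71. ]), 'tilt': 18.91, 'ydir': array([0.001, 1.   , 0.   ]), 'f': array([-0.3, -0.1, -0.6]), 'w': 29.6, 't': 11.0, 'q': array([ 11.,  19., 116., -11.,  27., -65.])} [ 6.2  0.3 17.9]
```

Call:
move_arm([
  {"x": 0.6,"y": 0,"z": 2.3,"rx": 0,"ry": 0.0172,"rz": 0},
  {"x": 0.6,"y": 0,"z": 2.3,"rx": 0,"ry": 0.0172,"rz": 0},
  {"x": 0.6,"y": 0,"z": 2.3,"rx": 0,"ry": 0.0172,"rz": 0},
  {"x": 0.5,"y": 0,"z": 2.3,"rx": 0,"ry": 0.0172,"rz": 0},
  {"x": 0.5,"y": 0,"z": 2.3,"rx": 0,"ry": 0.0172,"rz": 0},
  {"x": 0.4,"y": 0,"z": 2.3,"rx": 0,"ry": 0.0172,"rz": 0},
  {"x": 0.4,"y": 0,"z": 2.3,"rx": 0,"ry": 0.0172,"rz": 0},
  {"x": 0.4,"y": 0,"z": 2.3,"rx": 0,"ry": 0.0172,"rz": 0},
  {"x": 0,"y": 0,"z": 0,"rx": 0,"ry": 0,"rz": 0},
])

```text
time_s: 11.9
ee_pos: [565.5, 91.1, 51.9]
ee_rot: [180.0, 11.0, 175.4]
force: [-0.5, -0.0, -0.2]
gripper_width: 29.7
gripper_force: 50.0
```

```bash
python3 - <<'E'
from h import *
print(cabpose(),go(-12,0,50))
f=grab_frame("top"); cv2.imwrite("pics/t4.png",cv2.resize(f["img"][90:270,110:290,::-1],(600,600),interpolation=cv2.INTER_CUBIC))
P=pts(f,np.ones((420,560),bool)); C=CR.inv().apply(P-CC)
for x in range(70,125,6):
    S=C[(abs(C[:,1])<11)&(abs(C[:,0]-x)<3)]; print(x,np.round(np.median(S[:,2]),1) if len(S) else None,end=' ')
E
```

```text
{'cab': array([-11.5,  -0.3,  51.9]), 'tilt': 11.0, 'ydir': array([0.001, 1.   , 0.   ]), 'f': array([-0.5, -0. , -0.2]), 'w': 29.7, 't': 11.9, 'q': array([ 10.,  22., 111.,  -5.,  36., -72.])} [0.8 0.3 1.8]
70 87.8 76 89.1 82 90.2 88 91.3 94 92.5 100 93.8 106 94.6 112 94.3 118 105.9 124 107.7
```

View pics/t4.png

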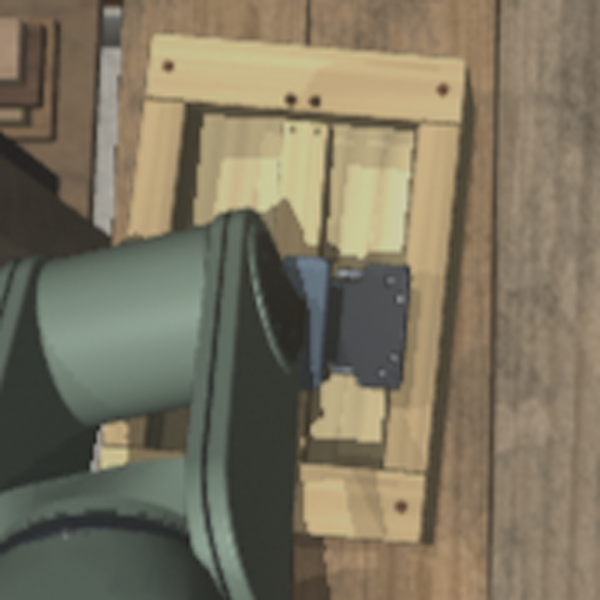

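The far end now lies inside the opening just below the far stile at (305,125), with no contact force. Next I level the rail and centre it.

Call:
move_arm([
  {"x": 0,"y": 0.3,"z": 0.6,"rx": 0,"ry": 0.0233,"rz": 0},
  {"x": 0,"y": 0,"z": 0.6,"rx": 0,"ry": 0.0233,"rz": 0},
  {"x": 0,"y": 0,"z": 0.6,"rx": 0,"ry": 0.0233,"rz": 0},
  {"x": -3,"y": 0,"z": 0,"rx": 0,"ry": 0.0233,"rz": 0},
  {"x": -3,"y": 0,"z": 0,"rx": 0,"ry": 0.0233,"rz": 0},
  {"x": -3,"y": 0,"z": 0,"rx": 0,"ry": 0.0233,"rz": 0},
  {"x": -3,"y": 0,"z": 0,"rx": 0,"ry": 0.026,"rz": 0},
  {"x": 0,"y": 0,"z": 0,"rx": 0,"ry": 0.026,"rz": 0},
  {"x": 0,"y": 0,"z": 0,"rx": 0,"ry": 0,"rz": 0},
  {"x": 0,"y": 0,"z": 0,"rx": 0,"ry": 0,"rz": 0},
])

```text
time_s: 12.95
ee_pos: [577.0, 90.4, 51.3]
ee_rot: [-180.0, 0.0, 175.4]
force: [-0.3, -0.4, -1.0]
gripper_width: 29.9
gripper_force: 50.0
```

```bash
python3 - <<'E'
from h import *
print(cabpose(),go(0,0,70))
f=grab_frame("top"); m=max(masks_of("top","long_rail"),key=lambda m:m["p"]); print(m["p"],m["box"])
P=pts(f,m["pixels"]);C=CR.inv().apply(P-CC)
P=CR.inv().apply(pts(f,np.ones((420,560),bool))-CC)
for x in (60,70,80,90,100,110):
    S=P[(abs(P[:,1])<40)&(abs(P[:,0]-x)<4)&(P[:,2]>50)&(P[:,2]<90)]; print(x,len(S),np.round(np.median(S[:,2]),1),np.round(S[:,1].min(),1),np.round(S[:,1].max(),1))
E
```

```text
{'cab': array([-0. , -0.1, 51.3]), 'tilt': 0.04, 'ydir': array([ 0.001,  1.   , -0.   ]), 'f': array([-0.3, -0.4, -1. ]), 'w': 29.9, 't': 12.95, 'q': array([  8.,  27., 101.,  -0.,  52., -78.])} [ -0.    0.1 -18.7]
0.6 [204.4, 170.4, 9.6, 91.7]
  return _methods._mean(a, axis=axis, dtype=dtype,
  ret = ret.dtype.type(ret / rcount)
Traceback (most recent call last):
ValueError: zero-size array to reduction operation minimum which has no identity
```

Call:
move_arm([
  {"x": 0,"y": 0.3,"z": -5,"rx": 0,"ry": 0,"rz": 0},
  {"x": 0,"y": 0,"z": -5,"rx": 0,"ry": 0,"rz": 0},
  {"x": 0,"y": 0,"z": -5,"rx": 0,"ry": 0,"rz": 0},
  {"x": 0,"y": 0,"z": -3,"rx": 0,"ry": 0,"rz": 0},
  {"x": 0,"y": 0,"z": -1,"rx": 0,"ry": 0,"rz": 0},
  {"x": 0,"y": 0,"z": 0,"rx": 0,"ry": 0,"rz": 0},
  {"x": 0,"y": 0,"z": 0,"rx": 0,"ry": 0,"rz": 0},
])

```text
time_s: 13.75
ee_pos: [577.1, 90.7, 70.3]
ee_rot: [180.0, 0.0, 175.4]
force: [-0.7, 0.2, -1.9]
gripper_width: 29.5
gripper_force: 50.0
```

Call:
move_arm([
  {"x": 0,"y": 0,"z": -1,"rx": 0,"ry": 0,"rz": 0},
  {"x": 0,"y": 0,"z": 0,"rx": 0,"ry": 0,"rz": 0},
  {"x": 0,"y": 0,"z": 0,"rx": 0,"ry": 0,"rz": 0},
])

```text
time_s: 14.05
ee_pos: [577.2, 90.7, 71.4]
ee_rot: [180.0, 0.0, 175.4]
force: [-0.0, -0.3, -1.4]
gripper_width: 29.7
gripper_force: 50.0
```

Call:
move_arm([
  {"x": 0,"y": 0,"z": -0.7,"rx": 0,"ry": 0,"rz": 0},
  {"x": 0,"y": 0,"z": 0,"rx": 0,"ry": 0,"rz": 0},
  {"x": 0,"y": 0,"z": 0,"rx": 0,"ry": 0,"rz": 0},
])

```text
time_s: 14.35
ee_pos: [577.2, 90.8, 72.2]
ee_rot: [180.0, 0.0, 175.4]
force: [-0.0, -0.5, -1.3]
gripper_width: 29.7
gripper_force: 50.0
```

```bash
python3 -c "
from h import *
s=state();print(cabpose(),s['torque'])
import time
for i in range(3): grab_frame('top'); s=state(); print(s['force'].round(2),s['torque'].round(2),s['ee_pos'].round(1))"
```

```text
{'cab': array([ 0.2,  0.3, 72.2]), 'tilt': 0.03, 'ydir': array([0.001, 1.   , 0.   ]), 'f': array([-0. , -0.5, -1.3]), 'w': 29.7, 't': 14.35, 'q': array([  8.,  26., 100.,  -0.,  54., -78.])} [ 0.05690274  0.00328081 -0.00326014]
[-0.58  0.46 -0.85] [0.01 0.07 0.03] [577.2  90.8  72.2]
[ 0.38  0.46 -0.9 ] [ 0.03  0.05 -0.  ] [577.3  90.8  72.2]
[-0.22  0.18 -1.31] [0.03 0.02 0.  ] [577.3  90.7  72.2]
```

Call:
move_arm([
  {"x": 0,"y": 0,"z": -0.5,"rx": 0,"ry": 0,"rz": 0},
  {"x": 0,"y": 0,"z": 0,"rx": 0,"ry": 0,"rz": 0},
  {"x": 0,"y": 0,"z": 0,"rx": 0,"ry": 0,"rz": 0},
])

```text
time_s: 14.8
ee_pos: [577.2, 90.7, 72.6]
ee_rot: [180.0, 0.0, 175.4]
force: [-0.2, -0.4, -1.9]
gripper_width: 29.8
gripper_force: 50.0
```

Call:
move_arm([
  {"x": 0,"y": 0,"z": -0.3,"rx": 0,"ry": 0,"rz": 0},
  {"x": 0,"y": 0,"z": 0,"rx": 0,"ry": 0,"rz": 0},
  {"x": 0,"y": 0,"z": 0,"rx": 0,"ry": 0,"rz": 0},
])

```text
time_s: 15.1
ee_pos: [577.1, 90.7, 72.6]
ee_rot: [180.0, 0.0, 175.4]
force: [1.1, -0.2, -4.8]
gripper_width: 29.3
gripper_force: 50.0
```

Call:
move_arm([
  {"x": 0,"y": 0,"z": -0.3,"rx": 0,"ry": 0,"rz": 0},
  {"x": 0,"y": 0,"z": 0,"rx": 0,"ry": 0,"rz": 0},
  {"x": 0,"y": 0,"z": 0,"rx": 0,"ry": 0,"rz": 0},
])

```text
time_s: 15.4
ee_pos: [577.1, 90.7, 72.6]
ee_rot: [180.0, 0.0, 175.4]
force: [1.7, 0.5, -10.1]
gripper_width: 29.6
gripper_force: 50.0
```

Call:
move_arm([
  {"x": 0,"y": 0,"z": -0.2,"rx": 0,"ry": 0,"rz": 0},
  {"x": 0,"y": 0,"z": 0,"rx": 0,"ry": 0,"rz": 0},
  {"x": 0,"y": 0,"z": 0,"rx": 0,"ry": 0,"rz": 0},
  {"x": 0,"y": 0,"z": 0,"rx": 0,"ry": 0,"rz": 0},
  {"x": 0,"y": 0,"z": 0,"rx": 0,"ry": 0,"rz": 0},
])

```text
time_s: 15.9
ee_pos: [577.1, 90.7, 72.7]
ee_rot: [-180.0, 0.0, 175.4]
force: [5.2, 1.1, -19.8]
gripper_width: 29.9
gripper_force: 50.0
```

```bash
python3 - <<'E'
from h import *
print(cabpose())
for i in range(3):
    f=grab_frame("side"); s=state(); print(s['force'].round(2),s['torque'].round(2),s['ee_pos'].round(2))
f=grab_frame("top"); a=cv2.resize(f["img"][95:265,120:270,::-1],(400,453))
g=grab_frame("side"); b=cv2.resize(g["img"][130:240,210:400,::-1],(400,232)); b=cv2.copyMakeBorder(b,0,221,0,0,cv2.BORDER_CONSTANT)
cv2.imwrite("pics/fin.png",np.hstack([a,b]))
P=CR.inv().apply(pts(f,np.ones((420,560),bool))-CC)
for x in (60,75,90,105):
    S=P[(abs(P[:,1])<40)&(abs(P[:,0]-x)<5)&(P[:,2]>70)&(P[:,2]<104)]
    if len(S): print(x,len(S),np.round(np.median(S[:,2]),1),S[:,1].min().round(1),S[:,1].max().round(1))
E
```

```text
{'cab': array([ 0.1,  0.3, 72.7]), 'tilt': 0.0, 'ydir': array([ 0.,  1., -0.]), 'f': array([  5.2,   1.1, -19.8]), 'w': 29.9, 't': 15.9, 'q': array([  8.,  26., 100.,  -0.,  54., -78.])}
[  4.63   1.41 -19.68] [ 0.13 -0.96 -0.03] [577.13  90.74  72.67]
[  6.21   0.12 -20.06] [ 0.11 -0.95 -0.04] [577.13  90.76  72.68]
[  5.26   0.82 -19.67] [ 0.16 -0.89  0.  ] [577.1   90.74  72.67]
90 39 92.4 -14.5 0.9
105 44 93.2 -14.5 4.5
```

View pics/fin.png

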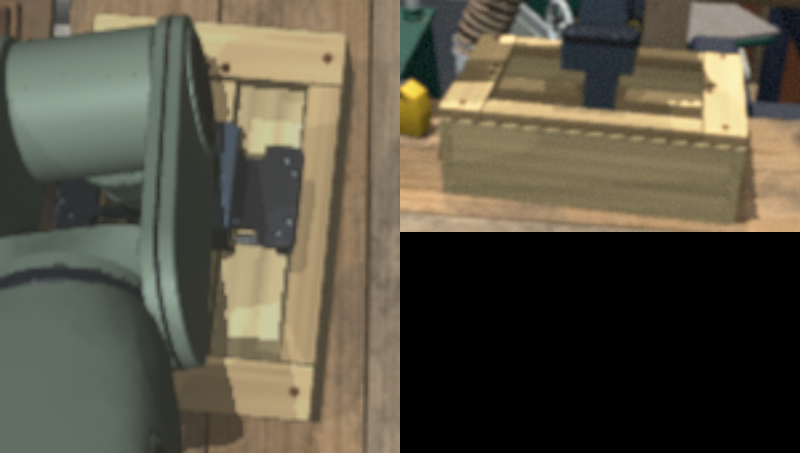

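The rail is level up against the stiles and centred, with its top at 93 mm. The push reads about 20 N, so I ease it to about 10 N.

Call:
move_arm([
  {"x": 0,"y": 0,"z": 0.2,"rx": 0,"ry": 0,"rz": 0},
  {"x": 0,"y": 0,"z": 0,"rx": 0,"ry": 0,"rz": 0},
  {"x": 0,"y": 0,"z": 0,"rx": 0,"ry": 0,"rz": 0},
  {"x": 0,"y": 0,"z": 0,"rx": 0,"ry": 0,"rz": 0},
  {"x": 0,"y": 0,"z": 0,"rx": 0,"ry": 0,"rz": 0},
  {"x": 0,"y": 0,"z": 0,"rx": 0,"ry": 0,"rz": 0},
  {"x": 0,"y": 0,"z": 0,"rx": 0,"ry": 0,"rz": 0},
  {"x": 0,"y": 0,"z": 0,"rx": 0,"ry": 0,"rz": 0},
])

```text
time_s: 16.95
ee_pos: [577.1, 90.8, 72.7]
ee_rot: [180.0, 0.0, 175.4]
force: [4.6, 1.4, -19.9]
gripper_width: 29.8
gripper_force: 50.0
```

Call:
move_arm([
  {"x": 0,"y": 0,"z": 0.2,"rx": 0,"ry": 0,"rz": 0},
  {"x": 0,"y": 0,"z": 0,"rx": 0,"ry": 0,"rz": 0},
  {"x": 0,"y": 0,"z": 0,"rx": 0,"ry": 0,"rz": 0},
  {"x": 0,"y": 0,"z": 0,"rx": 0,"ry": 0,"rz": 0},
  {"x": 0,"y": 0,"z": 0,"rx": 0,"ry": 0,"rz": 0},
])

```text
time_s: 17.45
ee_pos: [577.1, 90.7, 72.7]
ee_rot: [180.0, 0.0, 175.4]
force: [4.6, 1.1, -20.0]
gripper_width: 29.8
gripper_force: 50.0
```

Call:
move_arm([
  {"x": 0,"y": 0,"z": 0,"rx": 0,"ry": 0,"rz": 0},
  {"x": 0,"y": 0,"z": 0,"rx": 0,"ry": 0,"rz": 0},
  {"x": 0,"y": 0,"z": 0,"rx": 0,"ry": 0,"rz": 0},
  {"x": 0,"y": 0,"z": 0,"rx": 0,"ry": 0,"rz": 0},
  {"x": 0,"y": 0,"z": 0,"rx": 0,"ry": 0,"rz": 0},
  {"x": 0,"y": 0,"z": 0,"rx": 0,"ry": 0,"rz": 0},
  {"x": 0,"y": 0,"z": 0,"rx": 0,"ry": 0,"rz": 0},
  {"x": 0,"y": 0,"z": 0,"rx": 0,"ry": 0,"rz": 0},
  {"x": 0,"y": 0,"z": 0,"rx": 0,"ry": 0,"rz": 0},
  {"x": 0,"y": 0,"z": 0,"rx": 0,"ry": 0,"rz": 0},
])

```text
time_s: 18.45
ee_pos: [577.1, 90.8, 72.7]
ee_rot: [180.0, 0.0, 175.4]
force: [5.9, 1.3, -19.8]
gripper_width: 29.7
gripper_force: 50.0
```

Call:
move_arm([
  {"x": 0,"y": 0,"z": 0.2,"rx": 0,"ry": 0,"rz": 0},
  {"x": 0,"y": 0,"z": 0,"rx": 0,"ry": 0,"rz": 0},
  {"x": 0,"y": 0,"z": 0,"rx": 0,"ry": 0,"rz": 0},
  {"x": 0,"y": 0,"z": 0,"rx": 0,"ry": 0,"rz": 0},
])

```text
time_s: 18.85
ee_pos: [577.1, 90.8, 72.7]
ee_rot: [180.0, 0.0, 175.4]
force: [5.1, 0.6, -20.5]
gripper_width: 30.1
gripper_force: 50.0
```

Call:
move_arm([
  {"x": 0,"y": 0,"z": 0.2,"rx": 0,"ry": 0,"rz": 0},
  {"x": 0,"y": 0,"z": 0,"rx": 0,"ry": 0,"rz": 0},
  {"x": 0,"y": 0,"z": 0,"rx": 0,"ry": 0,"rz": 0},
  {"x": 0,"y": 0,"z": 0,"rx": 0,"ry": 0,"rz": 0},
])

```text
time_s: 19.25
ee_pos: [577.1, 90.7, 72.7]
ee_rot: [180.0, 0.0, 175.4]
force: [3.6, 1.0, -18.3]
gripper_width: 29.8
gripper_force: 50.0
```

Call:
move_arm([
  {"x": 0,"y": 0,"z": 0.2,"rx": 0,"ry": 0,"rz": 0},
  {"x": 0,"y": 0,"z": 0,"rx": 0,"ry": 0,"rz": 0},
  {"x": 0,"y": 0,"z": 0,"rx": 0,"ry": 0,"rz": 0},
  {"x": 0,"y": 0,"z": 0,"rx": 0,"ry": 0,"rz": 0},
  {"x": 0,"y": 0,"z": 0,"rx": 0,"ry": 0,"rz": 0},
  {"x": 0,"y": 0,"z": 0,"rx": 0,"ry": 0,"rz": 0},
  {"x": 0,"y": 0,"z": 0,"rx": 0,"ry": 0,"rz": 0},
  {"x": 0,"y": 0,"z": 0,"rx": 0,"ry": 0,"rz": 0},
])

```text
time_s: 20.05
ee_pos: [577.1, 90.7, 72.6]
ee_rot: [180.0, 0.0, 175.4]
force: [2.4, -0.1, -13.5]
gripper_width: 29.7
gripper_force: 50.0
```

Call:
move_arm([
  {"x": 0,"y": 0,"z": 0,"rx": 0,"ry": 0,"rz": 0},
  {"x": 0,"y": 0,"z": 0,"rx": 0,"ry": 0,"rz": 0},
  {"x": 0,"y": 0,"z": 0,"rx": 0,"ry": 0,"rz": 0},
  {"x": 0,"y": 0,"z": 0,"rx": 0,"ry": 0,"rz": 0},
  {"x": 0,"y": 0,"z": 0,"rx": 0,"ry": 0,"rz": 0},
  {"x": 0,"y": 0,"z": 0,"rx": 0,"ry": 0,"rz": 0},
  {"x": 0,"y": 0,"z": 0,"rx": 0,"ry": 0,"rz": 0},
  {"x": 0,"y": 0,"z": 0,"rx": 0,"ry": 0,"rz": 0},
])

```text
time_s: 20.85
ee_pos: [577.2, 90.7, 72.7]
ee_rot: [180.0, 0.0, 175.4]
force: [1.9, 0.7, -10.2]
gripper_width: 29.7
gripper_force: 50.0
```

Call:
move_arm([
  {"x": 0,"y": 0,"z": -0.1,"rx": 0,"ry": 0,"rz": 0},
  {"x": 0,"y": 0,"z": 0,"rx": 0,"ry": 0,"rz": 0},
  {"x": 0,"y": 0,"z": 0,"rx": 0,"ry": 0,"rz": 0},
  {"x": 0,"y": 0,"z": 0,"rx": 0,"ry": 0,"rz": 0},
  {"x": 0,"y": 0,"z": 0,"rx": 0,"ry": 0,"rz": 0},
  {"x": 0,"y": 0,"z": 0,"rx": 0,"ry": 0,"rz": 0},
])

```text
time_s: 21.45
ee_pos: [577.2, 90.7, 72.6]
ee_rot: [180.0, 0.0, 175.4]
force: [0.6, -0.2, -10.3]
gripper_width: 29.6
gripper_force: 50.0
```

Call:
move_arm([
  {"x": 0,"y": 0,"z": 0,"rx": 0,"ry": 0,"rz": 0},
  {"x": 0,"y": 0,"z": 0,"rx": 0,"ry": 0,"rz": 0},
  {"x": 0,"y": 0,"z": 0,"rx": 0,"ry": 0,"rz": 0},
  {"x": 0,"y": 0,"z": 0,"rx": 0,"ry": 0,"rz": 0},
  {"x": 0,"y": 0,"z": 0,"rx": 0,"ry": 0,"rz": 0},
  {"x": 0,"y": 0,"z": 0,"rx": 0,"ry": 0,"rz": 0},
  {"x": 0,"y": 0,"z": 0,"rx": 0,"ry": 0,"rz": 0},
  {"x": 0,"y": 0,"z": 0,"rx": 0,"ry": 0,"rz": 0},
  {"x": 0,"y": 0,"z": 0,"rx": 0,"ry": 0,"rz": 0},
  {"x": 0,"y": 0,"z": 0,"rx": 0,"ry": 0,"rz": 0},
])

```text
time_s: 22.45
ee_pos: [577.1, 90.8, 72.6]
ee_rot: [180.0, 0.0, 175.4]
force: [-1.7, -0.2, -7.9]
gripper_width: 29.3
gripper_force: 50.0
```

Call:
move_arm([
  {"x": 0,"y": 0,"z": -0.2,"rx": 0,"ry": 0,"rz": 0},
  {"x": 0,"y": 0,"z": 0,"rx": 0,"ry": 0,"rz": 0},
  {"x": 0,"y": 0,"z": 0,"rx": 0,"ry": 0,"rz": 0},
  {"x": 0,"y": 0,"z": 0,"rx": 0,"ry": 0,"rz": 0},
  {"x": 0,"y": 0,"z": 0,"rx": 0,"ry": 0,"rz": 0},
])

```text
time_s: 22.95
ee_pos: [577.1, 90.7, 72.6]
ee_rot: [180.0, 0.0, 175.4]
force: [-0.1, -1.3, -9.5]
gripper_width: 29.5
gripper_force: 50.0
```

Call:
move_arm([
  {"x": 0,"y": 0,"z": 0,"rx": 0,"ry": 0,"rz": 0},
  {"x": 0,"y": 0,"z": 0,"rx": 0,"ry": 0,"rz": 0},
  {"x": 0,"y": 0,"z": 0,"rx": 0,"ry": 0,"rz": 0},
  {"x": 0,"y": 0,"z": 0,"rx": 0,"ry": 0,"rz": 0},
  {"x": 0,"y": 0,"z": 0,"rx": 0,"ry": 0,"rz": 0},
  {"x": 0,"y": 0,"z": 0,"rx": 0,"ry": 0,"rz": 0},
  {"x": 0,"y": 0,"z": 0,"rx": 0,"ry": 0,"rz": 0},
  {"x": 0,"y": 0,"z": 0,"rx": 0,"ry": 0,"rz": 0},
  {"x": 0,"y": 0,"z": 0,"rx": 0,"ry": 0,"rz": 0},
  {"x": 0,"y": 0,"z": 0,"rx": 0,"ry": 0,"rz": 0},
])

```text
time_s: 23.95
ee_pos: [577.2, 90.7, 72.7]
ee_rot: [180.0, 0.0, 175.4]
force: [-1.2, -0.2, -12.2]
gripper_width: 29.4
gripper_force: 50.0
```

The push is steady at about 11 N, with little sideways force, so I hand in.

```bash
python3 -c "
from workcell import *
print(job_done())"
```

```text
the job is handed in; nothing more can be done
None
```

The long rail is held level and centred under both pairs of screw holes, clear of the cabinet's back and pushed up against both stiles with about 11 N; the job is handed in at about 24 s, and I did not touch the shorter rail or the screwdriver.

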